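Load the inclined vial mixer

TASK

Load the blue vial block into the inclined vial mixer. The black wing knob of its clamp has a left-hand thread: loosen it by turning it clockwise to its stop, press the block fully home into the pocket so that it sits flush, then turn the knob back anticlockwise until the jaw firmly grips the block. Leave the other things on the bench where they are.

Things in the scene. Friction and masses are not known exactly. Their poses are not given: they have to be found in the camera images.
- mixer: Rotary vial mixer: white wedge-shaped housing about 170 x 140 mm, 160 mm high, fixed to the bench, turned so that its front looks to the left and a little to the robot. Origin: on the bench below the rotor's origin; x to its rear, z up. Its face slopes 30 degrees from level and looks up and to its front (-x).
- rotor: Aluminium rotor arm on the sloping face, locked. Origin: on the knob's axis in the plane of the arm's top face, 117 mm above the bench. x runs up the slope (30 degrees above level, to the mixer's rear), y across to the left, z out of the face (leaning 30 degrees from vertical to the front). Down the slope from the knob lies an open pocket, up the slope a flat counterweight below the top face.
- pocket (a point): Centre of the pocket's mouth, in the plane of the arm's top face, 78 mm down the slope from the knob's axis; axes as the rotor's. The pocket is 64 mm long (x, clamp open) by 54 mm wide (y) and 18 mm deep, with 9 mm walls, chamfered 3 mm inside the mouth.
- knob (a joint): Turn of the black wing knob, rad, 0 (jaw right forward) to the stop at 2.6. Grows as the knob is turned CLOCKWISE, seen looking down on it along its axis: left-hand thread, clockwise loosens. Stays where it is left (friction 0.12 N m). Each rad draws the jaw back 3.3 mm; the knob does not rise. The jaw is flush with the pocket's uphill wall at 2.5; the block enters only from about 2 on.
- knob_grip (a point): On the knob's axis, 30 mm above the arm's top face (height to grip), z along the axis, turns with the knob. The grip is an upright bar 50 mm long, 13 mm thick, 9 to 39 mm above the face, over a round skirt 36 mm across, 11 mm high. The bar's direction from the rotor's x towards its y is 1.03 rad minus the joint's value (always 1.03 rad from the point's own x towards its y).
- jaw: Steel jaw, 30 mm wide, in the middle of the pocket's uphill wall; slides along the rotor's x. Origin: middle of its nose, in the plane of the arm's top face. Turning the knob back (anticlockwise) brings it onto the block and pushes that against the lower wall, at knob 1.3 at the latest; then it turns stiffly, and 0.2 rad further (knob about 1.1) the grip is firm.
- vial_block: Blue block, 60 (x) x 50 (y) x 18 mm high, 0.1 kg, foot bevelled 4 mm over 6.5 mm height, four white caps standing out 4 mm near the corners; on top an upright grip rib 12 mm thick (x), 30 mm long (y), its top 56 mm above the underside. Origin: centre of the underside, z up through the rib. Goes in rib outwards, x along the rotor's x (either way round); fully home it stands on the pocket's floor.
- timer: White timer, 65 x 65 x 21 mm, loose; leave it.
- sample_bottle: White bottle with a blue cap, 44 mm across, 82 mm high, loose; leave it.
- steel_cup: Steel cup, 53 mm across, 37 mm high, loose; leave it.
- vial_black: Small vial with a black cap, 17 mm across, 54 mm high, standing; leave it.
- logger: Black data logger, 100 x 62 x 30 mm, loose; leave it.
Things that resemble listed ones, but are neither listed nor needed, are in the scene too. Of the things that look like the vial_block, take the one that is farthest to the robot's right at the start.

How it is judged:
On the way, in this order (a step that is already met when the one before it is completed fails the run):
1. the clamp knob is loosened clockwise, near or at its stop (over 2.3 rad) (value of joint knob above 2.3 rad), for 0.2 s.
2. with the clamp still open (knob over 1.9 rad) the vial block is home in the pocket: underside within 1.8 mm of the floor, square within 0.06 rad (value of joint knob above 1.9 rad and z of vial_block in the frame of rotor below -0.0162 m and distance between vial_block and pocket below 0.0205 m and angle between the z axis of vial_block and the z axis of rotor, either way round below 0.06 rad and angle between the x axis of vial_block and the x axis of rotor, either way round below 0.08 rad), for 0.2 s.
At the end, for the whole second after the job is handed in: The vial block rests in the pocket rib outwards, flush (underside within 1.8 mm of the pocket's floor, square within 0.06 rad), and the jaw presses on it with more than 3 N, the knob turned back below 2.2 rad (contact force between jaw and vial_block above 3 N and value of joint knob below 2.2 rad and z of vial_block in the frame of rotor below -0.0162 m and distance between vial_block and pocket below 0.0205 m and angle between vial_block's own z axis and vertical below 0.7 rad and angle between the z axis of vial_block and the z axis of rotor, either way round below 0.06 rad and angle between the x axis of vial_block and the x axis of rotor, either way round below 0.08 rad and linear speed of vial_block below 0.01 m/s); the robot touches nothing.
It fails at once if a bystander on the bench is shifted by more than 3 cm (distance of any of timer, sample_bottle, steel_cup, vial_black, logger from where it was at the start of the episode above 0.03 m).
It also fails if it takes over 72 s, if anything falls off the work surface, if the arm or the gripper's body presses on something with over 40 N, if the wrist force passes 120 N, or if a joint passes its speed limit or range.

ROBOT

A 6-joint arm with a two-finger parallel gripper is mounted at the origin on a cart in front of the work surface, level with it; the furniture and walls round the work are solid. World frame = base frame: x ahead of the robot, y to its left, z up, the work surface at z = 0. Lengths are in m, angles in rad, forces in N, time in s.
With the tool pointing down it reaches from about 0.375 to 0.9 m from the base axis. Payload 3.1 kg.
Tool frame: the origin (TCP) lies on the centre line of the jaws, within the pads' length; the fingertips stand ahead of it and the grasp point (between the pads) lies 3 mm ahead of it (robot.tip_reach is the z of the fingertips in the tool frame, in m); z points along the fingers, y is the line along which they close (so a half turn about z gives the same grasp; the last joint's range is limited). The gripper opens to 87 mm and grips with 3 to 60 N. Pads are 19 mm wide; open, the fingers measure 117 mm over their backs; the gripper's body (75 mm by 190 mm) begins 51 mm behind the grasp point.
Start: joints at [-1.298, 0.527, 1.433, -0, 1.181, -0.178], TCP at [0.272, -0.563, 0.245] pointing down, gripper open.
Joint ranges: [-3.08, 3.08], [-0.75, 2.2], [0.22, 2.44], [-1.43, 4.57], [0, 2.65], [-2.85, 2.85]. Speed limits (rad/s): [2.79, 2.79, 3.14, 3.14, 3.14, 3.14].

INTERFACE

Orientations are given as a unit quaternion [x, y, z, w].
In Python, from rig import sensors, eyes, ticket, robot gives the robot as it stands.
- The arm moves only by the tool drive_tool, never from a script. Its argument "deltas" is a list that holds one entry, the list of rows, each a list of 6 numbers: the shift along the tool's x, y, z in mm, then the turn, a rotation vector about the tool's x, y, z in rad. A call has 1 to 8 rows; each row shifts and turns the commanded pose from where the row before left it, along the tool's axes as they then stand; what a row does not reach is not made up. A row lasts 1/12 s, in which the tool goes at most 41.7 mm and 7.16 degrees, less where a joint would pass 70% of its speed; a pose out of reach is approached as far as the arm can. A call is refused whole if a number of a shift passes 41.7 or a number of a turn 0.125, either way. A call with a gripper value outside its range is refused whole. "gripper" is the opening in per cent of the stroke, from 0 (shut) to 100 (fully open), set as the call begins (left out, the last holds). The fingers move at their own pace and stop on an object; "squeeze" is the grip in N (left out, the last holds). Time passes only in rows, so rows that do not move let the fingers close. It gives the time, the measured TCP pose, the force, the opening and the grip force at its end, in the units of the state.
- sensors.get_obs(): the state, without advancing time (a new reading comes with each control period).
- eyes.camera(name): name is "side" or "top" or "wrist"; returns a dict with "img" (480x640x3 uint8, red, green, blue), "fov_y" (degrees; the focal length in pixels is half the picture's height over the tangent of half this angle, whatever the lens; pixels are square), "cx", "cy" (the principal point, pixels), "xyz" and "attitude" of the camera in the world; the wrist camera has in their place "hand_eye" (4x4, takes a point from camera to tool coordinates, whose origin is the TCP and whose axes are the flange's). Camera axes: x right, y up, looking along -z (the intrinsics and any distortion apply to the point x, -y, -z); pixel columns grow to the right and rows downward; lengths in m; the calibration is good to about 2 mm. A picture is of the moment at which its call begins: read the wrist's pose just before it. There is no depth.
- ticket.hand_in(): hands the job in; it is judged then, once.
The state is a dict: "time": time; "q": joint angles; "joint_velocities": joint speeds; "joint_torque": joint torques, N m; "position": TCP position; "tool_rot": TCP orientation; "ft_force": force on the tool from outside, world axes, zero at the start; "moment": the same for the moment, N m; "grip_width": finger opening in m; "grip_force": force on a finger pad.
Only numpy, scipy, OpenCV 4.12 (cv2) and the standard library are available. Lean on these libraries where they do the work, as an engineer would, in place of code of your own. Each camera call takes 0.05 s, during which the arm holds its last target. There are 200 camera calls.

## Working session

There is one attempt and no reset: what is moved stays moved. The work goes in short steps, Python scripts to look and compute and a tool call to move; the robot and the scene stay as the last step left them, time stands still between calls to the robot, and variables do not carry over. Pictures are saved under pics/ and viewed, at most 10 in all, crops included, and the job is handed in when it is done.

Besides the shell and the picture viewer there is one more tool, called after ">>>" by a JSON object that holds its "api" and its "payload". drive_tool: Moves the arm, as the interface text tells. Its arguments: {"type":"object","properties":{"deltas":{"type":"array"},"gripper":{"type":"number"},"squeeze":{"type":"number"}},"required":["deltas"]}

```bash
ls; mkdir -p pics
python3 - <<'E'
from rig import sensors, eyes, robot
import cv2,numpy as np
o=sensors.get_obs();print(o)
print(robot.tip_reach)
for n in ("side","top","wrist"):
    c=eyes.camera(n);cv2.imwrite(f"pics/{n}0.png",c["img"][:,:,::-1]);print(n,{k:v for k,v in c.items() if k!="img"})
E
```

```text
pics
{'time': 0.0, 'q': array([-1.29849899e+00,  5.28479177e-01,  1.43390229e+00,  4.38696676e-06,
        1.18138166e+00, -1.78477407e-01]), 'joint_velocities': array([-0.00039171, -0.00097047,  0.00116175, -0.00144923, -0.00014145,
       -0.00019396]), 'joint_torque': array([ 8.31208072e-04, -4.40035343e+01, -1.76589471e+01,  6.34415634e-02,
        5.84493263e-02, -1.64460089e-04]), 'position': array([ 0.27214304, -0.5618808 ,  0.24356359]), 'tool_rot': array([ 9.74707222e-01,  2.23483007e-01, -4.88637665e-05, -1.08414107e-03]), 'ft_force': array([0.06455549, 0.57114809, 0.41372303]), 'moment': array([ 0.03060053, -0.00891921, -0.04261031]), 'grip_force': 0.0, 'grip_width': 0.08685980743828325}
0.022
side {'fov_y': 53.70692918014842, 'cx': 318.75599626855444, 'cy': 232.75962916781188, 'xyz': array([-0.04915822, -1.04326539,  0.82555118]), 'attitude': array([ 0.48038422, -0.12241926, -0.22490898,  0.83884473])}
top {'fov_y': 44.691003160102156, 'cx': 319.0369466935822, 'cy': 237.2261797532769, 'xyz': array([-0.40226275,  0.0232565 ,  1.60235237]), 'attitude': array([-0.20037969,  0.19452978,  0.68742617, -0.67041137])}
wrist {'fov_y': 65.00724414598487, 'cx': 317.06112986004166, 'cy': 236.8624094525469, 'hand_eye': array([[ 2.52768094e-05,  9.66914802e-01,  2.55099521e-01,
         6.96303040e-02],
       [ 9.99999900e-01, -1.38224183e-04,  4.24831064e-04,
        -2.40253437e-04],
       [ 4.46036367e-04,  2.55099485e-01, -9.66914709e-01,
        -1.40048918e-01],
       [ 0.00000000e+00,  0.00000000e+00,  0.00000000e+00,
         1.00000000e+00]])}
```

View pics/side0.png

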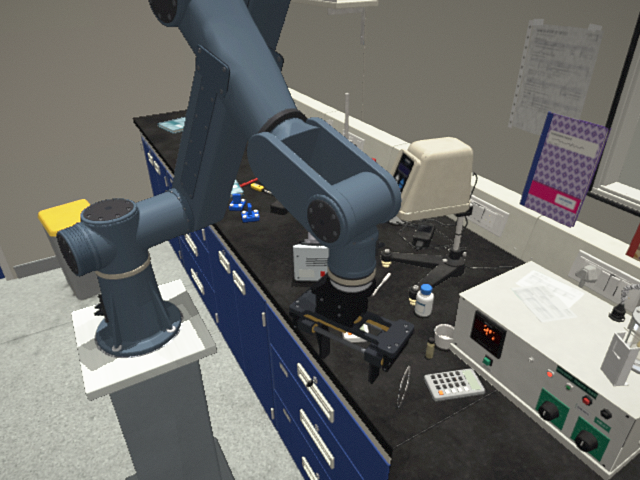

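View pics/top0.png

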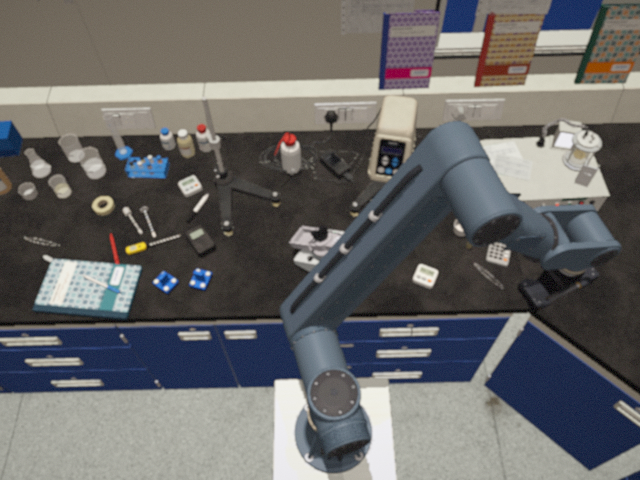

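```bash
cat > h.py <<'E'
import numpy as np,cv2
from scipy.spatial.transform import Rotation as R
from rig import sensors,eyes,robot
def cam(n,save=None):
    o=sensors.get_obs();c=eyes.camera(n)
    if n=="wrist":
        Rt=R.from_quat(o["tool_rot"]).as_matrix();H=np.array(c["hand_eye"])
        c["R"]=Rt@H[:3,:3];c["t"]=Rt@H[:3,3]+o["position"]
    else: c["R"]=R.from_quat(c["attitude"]).as_matrix();c["t"]=np.array(c["xyz"])
    c["f"]=240/np.tan(np.radians(c["fov_y"]/2))
    c["hsv"]=cv2.cvtColor(c["img"],cv2.COLOR_RGB2HSV)
    if save: cv2.imwrite(f"pics/{save}.png",c["img"][:,:,::-1])
    return c
def ray(c,u,v):
    d=c["R"]@np.array([(u-c["cx"])/c["f"],-(v-c["cy"])/c["f"],-1]);return d/np.linalg.norm(d)
def onz(c,u,v,z):
    d=ray(c,u,v);return c["t"]+d*(z-c["t"][2])/d[2]
def onplane(c,u,v,p,n):
    d=ray(c,u,v);return c["t"]+d*(np.dot(p-c["t"],n)/np.dot(d,n))
def proj(c,P):
    q=c["R"].T@(np.asarray(P)-c["t"]);return np.array([c["cx"]-c["f"]*q[0]/q[2],c["cy"]+c["f"]*q[1]/q[2]])
def blobs(mask,amin=60):
    n,l,s,ce=cv2.connectedComponentsWithStats(mask.astype(np.uint8));return [(ce[i].round(1),s[i]) for i in range(1,n) if s[i,4]>=amin],l
def rot(z,y):  # tool frame from z direction and approx y (closing) direction
    z=np.array(z,float);z/=np.linalg.norm(z);y=np.array(y,float);y-=z*(y@z);y/=np.linalg.norm(y)
    return R.from_matrix(np.column_stack([np.cross(y,z),y,z]))
def plan(p,Rt,n=None,cur=None):
    o=sensors.get_obs();p0,R0=cur if cur else (o["position"],R.from_quat(o["tool_rot"]))
    rel=R0.inv()*Rt;w=rel.as_rotvec();d=R0.inv().apply(np.asarray(p)-p0)
    if n is None: n=int(np.ceil(max(np.linalg.norm(d)/.038,np.linalg.norm(w)/.118,1)))
    Rd=R.from_rotvec(w/n).as_matrix();S=sum(np.linalg.matrix_power(Rd,k) for k in range(n))
    pd=np.linalg.solve(S,d)*1e3
    print("rows",n,"row",[*pd.round(1)],[*(w/n).round(4)],"total mm",(d*1e3).round(1),"turn",w.round(3))
E
python3 - <<'E'
from h import *
c=cam("top","t1")
for n,(u,v) in dict(b1=(165,282),b2=(200,279),mix=(318,248),knob=(320,233)).items(): print(n,onz(c,u,v,0.02).round(3),onz(c,u,v,0.1).round(3))
im=c["img"][190:310,130:370,::-1];cv2.imwrite("pics/crop1.png",cv2.resize(im,None,fx=3.3,fy=3.3,interpolation=cv2.INTER_CUBIC))
E
```

```text
b1 [0.454 0.503 0.02 ] [0.411 0.478 0.1  ]
b2 [0.462 0.395 0.02 ] [0.418 0.377 0.1  ]
mix [0.563 0.03  0.02 ] [0.514 0.029 0.1  ]
knob [0.619 0.022 0.02 ] [0.568 0.022 0.1  ]
```

View pics/crop1.png

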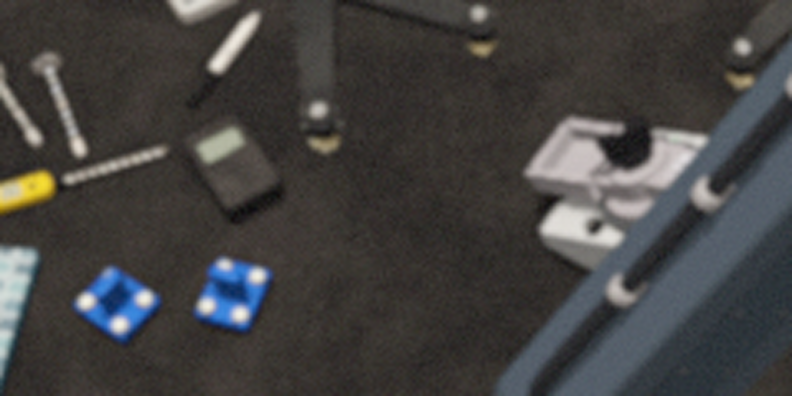

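Run:
```python
from h import *
plan([.5,.18,.38],rot([0,0,-1],[0,-1,0]))
```

```text
rows 21 row [np.float64(19.0), np.float64(-32.1), np.float64(-6.5)] [np.float64(-0.0001), np.float64(0.0), np.float64(0.0215)] total mm [ 528.4 -568.9 -135.2] turn [-0.001  0.     0.451]
```

>>> {"api": "drive_tool", "payload": {"deltas": [[[26,-28.5,-6.8,0,0,0],[26,-28.5,-6.8,0,0,0],[26,-28.5,-6.8,0,0,0],[26,-28.5,-6.8,0,0,0],[26,-28.5,-6.8,0,0,0],[26,-28.5,-6.8,0,0,0],[26,-28.5,-6.8,0,0,0],[26,-28.5,-6.8,0,0,0]]]}}

```text
time: 0.87
position: [0.3602, -0.2648, 0.2992]
tool_rot: [0.975, 0.223, 0.0, -0.0]
ft_force: [1.3, 0.4, -0.4]
grip_width: 0.0872
grip_force: 0.0
```

>>> {"api": "drive_tool", "payload": {"deltas": [[[26,-28.5,-6.8,0,0,0],[26,-28.5,-6.8,0,0,0],[26,-28.5,-6.8,0,0,0],[26,-28.5,-6.8,0,0,0],[26,-28.5,-6.8,0,0,0],[26,-28.5,-6.8,0,0,0],[26,-28.5,-6.8,0,0,0],[26,-28.5,-6.8,0,0,0]]]}}

```text
time: 1.53
position: [0.448, 0.0312, 0.3538]
tool_rot: [0.975, 0.224, 0.0, 0.0]
ft_force: [0.8, 0.2, 0.4]
grip_width: 0.0871
grip_force: 0.0
```

Run:
```python
from h import *
plan([.5,.18,.38],rot([0,0,-1],[0,-1,0]))
```

```text
rows 5 row [np.float64(18.1), np.float64(-26.1), np.float64(-5.2)] [np.float64(0.0), np.float64(-0.0001), np.float64(0.0902)] total mm [ 111.7 -111.3  -26.2] turn [ 0.    -0.     0.451]
```

>>> {"api": "drive_tool", "payload": {"deltas": [[[18,-26,-5.2,0,0,0.09],[18,-26,-5.2,0,0,0.09],[18,-26,-5.2,0,0,0.09],[18,-26,-5.2,0,0,0.09],[18,-26,-5.2,0,0,0.09],[0,0,0,0,0,0],[0,0,0,0,0,0]]]}}

```text
time: 2.12
position: [0.4998, 0.1784, 0.3791]
tool_rot: [1.0, 0.002, -0.0, 0.0]
ft_force: [-0.6, 0.1, -0.3]
grip_width: 0.087
grip_force: 0.0
```

Run:
```python
from h import *
c=cam("wrist","w1"); print(c["t"],c["R"])
```

```text
[0.56934522 0.17905794 0.51911337] [[ 4.39901332e-03  9.66790228e-01  2.55533370e-01]
 [-9.99990318e-01  4.28112098e-03  1.01757670e-03]
 [-1.10186062e-04 -2.55535373e-01  9.66799701e-01]]
```

View pics/w1.png

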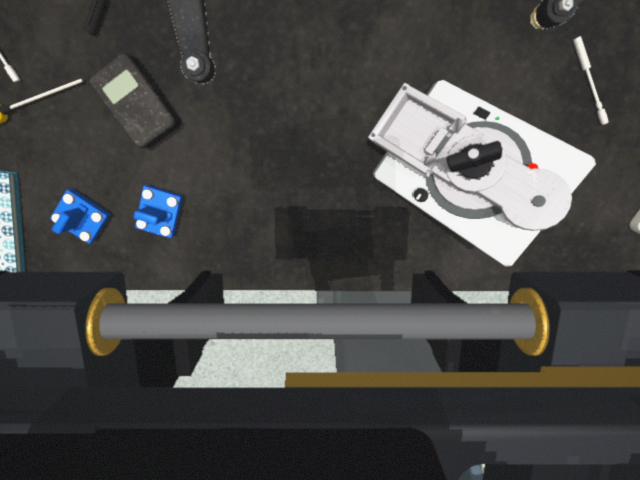

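Run:
```python
from h import *
im=cv2.imread("pics/w1.png");a=cv2.resize(im[75:245,362:592],None,fx=3.4,fy=3.4,interpolation=cv2.INTER_CUBIC)
cv2.imwrite("pics/crop2.png",a)
c=cam("top");h=c["hsv"];m=(h[:,:,0]>100)&(h[:,:,0]<125)&(h[:,:,1]>170)&(h[:,:,2]>90)
for b in blobs(m,25)[0]: print("top",*b)
c=cam("wrist");h=c["hsv"];m=(h[:,:,0]>100)&(h[:,:,0]<125)&(h[:,:,1]>150)&(h[:,:,2]>60)
for b in blobs(m,60)[0]: print("wr",*b)
w=(h[:,:,1]<40)&(h[:,:,2]>200)
for b in blobs(w[:260,:260],20)[0]: print("caps",*b)
```

```text
top [459.4  15.2] [443   0  34  32 781]
top [570.9  13.8] [ 542    0   59   29 1216]
top [  4.6 130. ] [  0 122  12  18 175]
top [162.5 172.2] [155 168  12  10  32]
top [161.4 281.8] [155 275  13  16  92]
wr [156.9 210.4] [ 132  185   49   53 1427]
wr [ 77.4 216. ] [  50  189   59   55 1579]
caps [189.7  61.6] [185  56  11  13  98]
caps [ 7.3 70.4] [  0  58  16  23 100]
caps [117.8  85.6] [102  70  33  32 538]
caps [43.4 92.6] [  8  79  71  28 185]
caps [  3.8 197. ] [  0 178  10  36 180]
caps [145.1 193.4] [141 189   9  10  71]
caps [ 65.9 197.9] [ 62 194   9   9  65]
caps [169.8 200.8] [166 196   9  10  69]
caps [ 53.4 216.7] [ 51 213   6   9  39]
caps [ 94.2 216.5] [ 90 212   9  10  65]
caps [  5.  240.3] [  0 220  14  40 282]
caps [139.1 223.4] [135 220   9   8  56]
caps [163.3 229.9] [159 226   9   9  64]
caps [ 82.7 235.6] [ 79 231   9  10  62]
```

View pics/crop2.png

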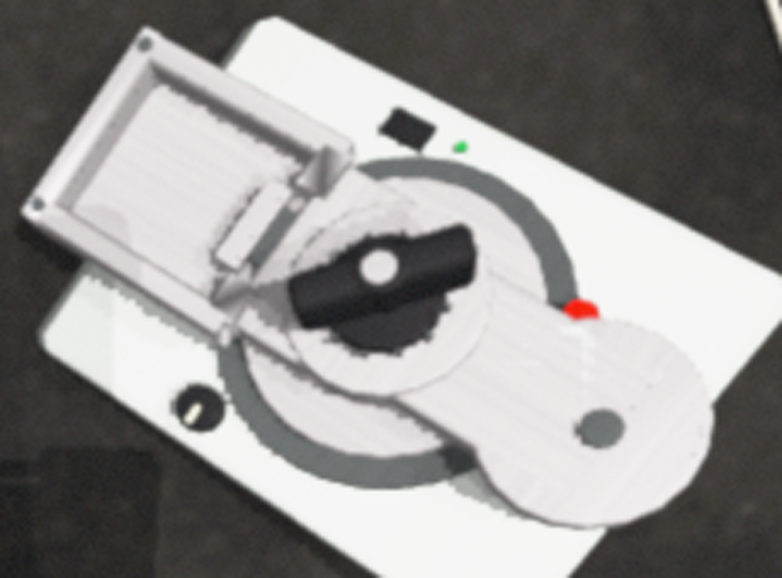

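```bash
cat >> h.py <<'E'
def frame(x,y,psi):
    hx,hy=np.cos(psi),np.sin(psi);c,s=np.cos(np.pi/6),.5
    return np.array([x,y,.117]),np.column_stack([[hx*c,hy*c,s],[-hy,hx,0],[-hx*s,-hy*s,c]])
def fitrotor(c,pairs):
    from scipy.optimize import least_squares
    f=lambda p:np.concatenate([proj(c,frame(*p)[0]+frame(*p)[1]@np.array(P)/1e3)-uv for uv,P in pairs])
    r=least_squares(f,[.57,.02,-2.1]);return r.x,r.fun.reshape(-1,2).round(1)
E
python3 - <<'E'
from h import *
c=cam("wrist")
g=lambda u,v:np.array([362+(u+.5)/3.4-.5,75+(v+.5)/3.4-.5])
x,res=fitrotor(c,[(g(145,28),(-119,36,0)),(g(22,212),(-119,-36,0)),(g(379,266),(0,0,39))])
print(x,res);O,M=frame(*x)
n=M[:,2];p=O+.039*n
for a,b in [((297,303),(473,248)),((290,285),(470,228))]:
    d=M.T@(onplane(c,*g(*b),p,n)-onplane(c,*g(*a),p,n));print(d*1e3,np.arctan2(d[1],d[0]))
for q in [(-46,36,0),(-46,0,0),(-37,36,0),(-110,27,-3),(0,0,0)]: print(q,(proj(c,O+M@np.array(q)/1e3)-[362,75])*3.4)
# block
caps=[(145.1,193.4),(169.8,200.8),(163.3,229.9),(139.1,223.4)]
P=np.array([onz(c,*q,.022) for q in caps]);ctr=P.mean(0)
e1=P[1]-P[0];e2=P[3]-P[0];print("block",ctr,np.linalg.norm(e1),np.linalg.norm(e2),np.arctan2(e1[1],e1[0]),np.arctan2(e2[1],e2[0]))
np.savez("m.npz",rot=x,blk=ctr)
E
```

```text
[ 0.54252129  0.01073347 -2.14581883] [[-0.4 -0.6]
 [-0.4 -0.1]
 [ 0.7  0.7]]
[ 3.02994935e+01  3.58997781e+01 -6.62614287e-15] 0.8697945869885968
[ 3.11573513e+01  3.67684910e+01 -2.83765236e-14] 0.8678178763287607
(-46, 36, 0) [329.76585594 125.40117623]
(-46, 0, 0) [259.70195111 224.19700952]
(-37, 36, 0) [354.58984497 138.75007999]
(-110, 27, -3) [149.93497423  63.89862944]
(0, 0, 0) [385.43728174 297.56173546]
block [0.47079543 0.39491314 0.022     ] 0.03321007327779 0.042699347990182 -1.8723921329132023 2.8357545652497835
```

```bash
cat >> h.py <<'E'
def wrist(Rt,q1,phi):
    """q4,q5,q6 for tool orientation Rt"""
    A=(R.from_euler("Z",q1)*R.from_euler("Y",phi)).inv()*Rt*R.from_euler("Z",-np.pi/2)
    return A.as_euler("ZYZ")
def state():
    o=sensors.get_obs();print("t",round(o["time"],2),"q",o["q"].round(3),"p",o["position"].round(4),"F",o["ft_force"].round(1),"M",o["moment"].round(2),"w",round(o["grip_width"],4),round(o["grip_force"],1));return o
E
python3 - <<'E'
from h import *
o=state();print(wrist(R.from_quat(o["tool_rot"]),o["q"][0],o["q"][1]+o["q"][2]))
O,M=frame(*np.load("m.npz")["rot"]);n=M[:,2];b=.869
for s in (1,-1):
    Rt=rot(-n,s*M@[-np.sin(b),np.cos(b),0])
    for d in (0,2.4): print(s,d,wrist(Rt*R.from_euler("Z",d),.19,1.9).round(2))
    plan(O+n*.12,Rt)
E
```

```text
t 2.32 q [ 0.128  0.261  1.483 -0.     1.399  1.699] p [0.4989 0.1763 0.379 ] F [-0.3 -0.6 -0.4] M [0.03 0.05 0.03] w 0.0868 0.0
[-2.98979769e-04  1.39902472e+00  1.69929681e+00]
1 0 [-0.37  1.62 -0.05]
1 2.4 [-0.37  1.62  2.35]
rows 17 row [np.float64(0.1), np.float64(9.6), np.float64(8.4)] [np.float64(-0.0023), np.float64(-0.0355), np.float64(-0.1068)] total mm [ 76.5 115.1 158. ] turn [-0.039 -0.604 -1.816]
-1 0 [-0.37  1.62  3.09]
-1 2.4 [-0.37  1.62 -0.79]
rows 12 row [np.float64(10.4), np.float64(1.3), np.float64(15.2)] [np.float64(-0.0465), np.float64(0.003), np.float64(0.1038)] total mm [ 76.5 115.1 158. ] turn [-0.558  0.036  1.246]
```

>>> {"api": "drive_tool", "payload": {"deltas": [[[0.1,9.6,8.4,-0.002,-0.0355,-0.107],[0.1,9.6,8.4,-0.002,-0.0355,-0.107],[0.1,9.6,8.4,-0.002,-0.0355,-0.107],[0.1,9.6,8.4,-0.002,-0.0355,-0.107],[0.1,9.6,8.4,-0.002,-0.0355,-0.107],[0.1,9.6,8.4,-0.002,-0.0355,-0.107],[0.1,9.6,8.4,-0.002,-0.0355,-0.107],[0.1,9.6,8.4,-0.002,-0.0355,-0.107]]]}}

```text
time: 2.98
position: [0.5196, 0.1037, 0.3106]
tool_rot: [0.899, 0.415, -0.138, 0.008]
ft_force: [0.4, -0.1, -0.9]
grip_width: 0.0867
grip_force: 0.0
```

>>> {"api": "drive_tool", "payload": {"deltas": [[[0.1,9.6,8.4,-0.002,-0.0355,-0.107],[0.1,9.6,8.4,-0.002,-0.0355,-0.107],[0.1,9.6,8.4,-0.002,-0.0355,-0.107],[0.1,9.6,8.4,-0.002,-0.0355,-0.107],[0.1,9.6,8.4,-0.002,-0.0355,-0.107],[0.1,9.6,8.4,-0.002,-0.0355,-0.107],[0.1,9.6,8.4,-0.002,-0.0355,-0.107],[0,0,0,0,0,0]]]}}

```text
time: 3.65
position: [0.562, 0.0665, 0.2407]
tool_rot: [0.662, 0.711, -0.237, 0.012]
ft_force: [-0.6, 0.1, -0.5]
grip_width: 0.0866
grip_force: 0.0
```

```bash
cat >> h.py <<'E'
def knobpose(b):
    O,M=frame(*np.load("m.npz")["rot"]);n=M[:,2]
    return O,M,n,rot(-n,M@[-np.sin(b),np.cos(b),0])
E
python3 - <<'E'
from h import *
o=state();O,M,n,Rt=knobpose(.869)
plan(O+n*.12,Rt);plan(O+n*.035,Rt)
cam("wrist","w2")
E
```

```text
t 3.65 q [ 0.085  0.623  1.353 -0.333  1.521  0.091] p [0.562  0.0665 0.2407] F [-0.6  0.1 -0.5] M [ 0.22 -0.33  0.04] w 0.0866 0.0
rows 2 row [np.float64(-0.4), np.float64(9.4), np.float64(7.8)] [np.float64(-0.0046), np.float64(-0.0371), np.float64(-0.1038)] total mm [-0.2 18.8 15.5] turn [-0.009 -0.074 -0.208]
rows 3 row [np.float64(-1.7), np.float64(6.5), np.float64(33.5)] [np.float64(-0.003), np.float64(-0.0247), np.float64(-0.0692)] total mm [ -6.3  20.2 100.3] turn [-0.009 -0.074 -0.208]
```

View pics/w2.png

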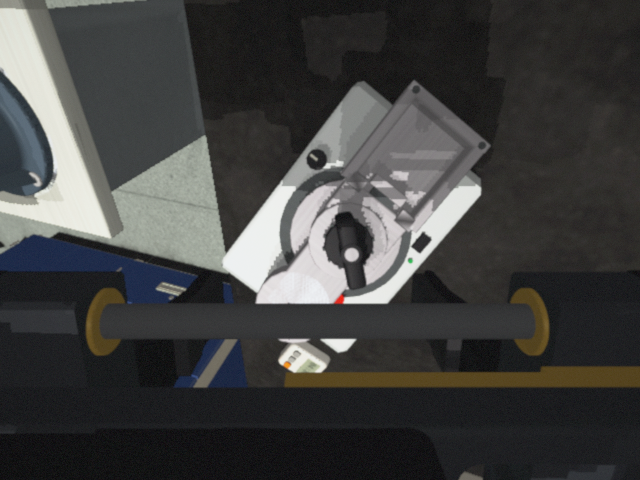

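Run:
```python
from h import *
O,M,n,Rt=knobpose(.869)
c=cam("wrist")
print([proj(c,O+M@np.array(q)/1e3).round(1) for q in [(-119,36,0),(-119,-36,0),(0,0,39)]])
h=c["hsv"];w=(h[:,:,1]<40)&(h[:,:,2]>170);print([b for b in blobs(w[225:275,330:375],15)[0]])
x,res=fitrotor(c,[((490.5,146.5),(-119,36,0)),((414,80),(-119,-36,0)),((352,255),(0,0,39))]);print(x,res,np.load("m.npz")["rot"])
```

```text
[array([486.4, 146.8]), array([410.1,  82.8]), array([348.3, 256. ])]
[(array([43.2,  3. ]), array([41,  0,  4,  8, 16], dtype=int32)), (array([21.9, 28.4]), array([ 16,  22,  13,  13, 131], dtype=int32)), (array([40.4, 40.3]), array([ 35,  28,  10,  22, 162], dtype=int32)), (array([ 6. , 44.4]), array([  0,  36,  16,  14, 148], dtype=int32))]
[ 0.54464359  0.01239405 -2.15185944] [[ 0.  -0.7]
 [ 0.4  0.8]
 [-0.3 -0.2]] [ 0.54252129  0.01073347 -2.14581883]
```

Run:
```python
from h import *
m=dict(np.load("m.npz"));m["rot"]=np.array([.5442,.0120,-2.150]);np.savez("m.npz",**m)
O,M,n,Rt=knobpose(.869)
plan(O+n*.075,Rt,3);plan(O+n*.035,Rt,1,(O+n*.075,Rt))
```

```text
rows 3 row [np.float64(-0.7), np.float64(7.2), np.float64(20.6)] [np.float64(-0.0019), np.float64(-0.0246), np.float64(-0.0698)] total mm [-2.  21.8 61.6] turn [-0.006 -0.074 -0.21 ]
rows 1 row [np.float64(-0.0), np.float64(0.0), np.float64(40.0)] [np.float64(0.0), np.float64(0.0), np.float64(0.0)] total mm [-0.  0. 40.] turn [0. 0. 0.]
```

>>> {"api": "drive_tool", "payload": {"deltas": [[[-0.7,7.2,20.6,-0.002,-0.0246,-0.07],[-0.7,7.2,20.6,-0.002,-0.0246,-0.07],[-0.7,7.2,20.6,-0.002,-0.0246,-0.07],[0,0,0,0,0,0],[0,0,20,0,0,0],[0,0,20,0,0,0],[0,0,0,0,0,0],[0,0,0,0,0,0]]]}}

```text
time: 4.42
position: [0.5546, 0.0269, 0.1486]
tool_rot: [0.577, 0.775, -0.258, 0.017]
ft_force: [0.0, 0.3, 0.4]
grip_width: 0.087
grip_force: 0.0
```

>>> {"api": "drive_tool", "payload": {"deltas": [[[0,0,0,0,0,0],[0,0,0,0,0,0],[0,0,0,0,0,0],[0,0,0,0,0,0],[0,0,0,0,0,0],[0,0,0,0,0,0]]], "gripper": 0, "squeeze": 25}}

```text
time: 4.92
position: [0.5549, 0.0274, 0.1477]
tool_rot: [0.576, 0.776, -0.258, 0.017]
ft_force: [0.6, 0.1, 0.3]
grip_width: 0.055
grip_force: 0.0
```

Run:
```python
from h import *
o=state();O,M,n,Rt=knobpose(.869)
plan(O+n*.035,Rt)
```

```text
t 4.92 q [ 0.056  0.722  1.476 -0.433  1.296 -0.044] p [0.5549 0.0274 0.1477] F [0.6 0.1 0.3] M [ 0.27 -0.27  0.06] w 0.055 0.0
rows 1 row [np.float64(-0.2), np.float64(-1.0), np.float64(1.0)] [np.float64(0.003), np.float64(0.0017), np.float64(0.0033)] total mm [-0.2 -1.   1. ] turn [0.003 0.002 0.003]
```

>>> {"api": "drive_tool", "payload": {"deltas": [[[0,0,0,0,0,0],[0,0,0,0,0,0],[0,0,0,0,0,0],[0,0,0,0,0,0],[0,0,0,0,0,0],[0,0,0,0,0,0],[0,0,0,0,0,0],[0,0,0,0,0,0]]]}}

```text
time: 5.58
position: [0.5545, 0.0271, 0.1475]
tool_rot: [0.576, 0.776, -0.258, 0.017]
ft_force: [-0.8, 0.3, -0.2]
grip_width: 0.0131
grip_force: 25.0
```

>>> {"api": "drive_tool", "payload": {"deltas": [[[0,0,0,0,0,0],[0,0,0,0,0,0.1],[0,0,0,0,0,0.1],[0,0,0,0,0,0.1],[0,0,0,0,0,0]]]}}

```text
time: 6.0
position: [0.5543, 0.0272, 0.1476]
tool_rot: [0.686, 0.68, -0.253, 0.055]
ft_force: [-0.8, 0.1, 1.3]
grip_width: 0.0127
grip_force: 25.0
```

Run:
```python
from h import *
o=state()
```

```text
t 6.0 q [ 0.055  0.722  1.477 -0.433  1.297  0.257] p [0.5543 0.0272 0.1476] F [-0.8  0.1  1.3] M [ 0.09 -0.06 -0.16] w 0.0127 25.0
```

>>> {"api": "drive_tool", "payload": {"deltas": [[[0,0,0,0,0,0.1],[0,0,0,0,0,0.1],[0,0,0,0,0,0.1],[0,0,0,0,0,0.1],[0,0,0,0,0,0.1],[0,0,0,0,0,0.1],[0,0,0,0,0,0.1],[0,0,0,0,0,0.1]]]}}

```text
time: 6.67
position: [0.5538, 0.0273, 0.1476]
tool_rot: [0.896, 0.36, -0.212, 0.149]
ft_force: [-2.7, 0.1, 2.9]
grip_width: 0.0125
grip_force: 25.0
```

>>> {"api": "drive_tool", "payload": {"deltas": [[[0,0,0,0,0,0.1],[0,0,0,0,0,0.1],[0,0,0,0,0,0.1],[0,0,0,0,0,0.1],[0,0,0,0,0,0.1],[0,0,0,0,0,0.1],[0,0,0,0,0,0.1],[0,0,0,0,0,0.1]]]}}

```text
time: 7.33
position: [0.5536, 0.0278, 0.1475]
tool_rot: [0.966, -0.018, -0.137, 0.219]
ft_force: [-2.5, 1.5, 1.6]
grip_width: 0.0131
grip_force: 25.0
```

>>> {"api": "drive_tool", "payload": {"deltas": [[[0,0,0,0,0,0.1],[0,0,0,0,0,0.1],[0,0,0,0,0,0.1],[0,0,0,0,0,0.1],[0,0,0,0,0,0.08],[0,0,0,0,0,0],[0,0,0,0,0,0]]]}}

```text
time: 7.92
position: [0.5536, 0.028, 0.1473]
tool_rot: [0.935, -0.245, -0.082, 0.245]
ft_force: [-3.2, 4.3, 1.2]
grip_width: 0.0125
grip_force: 25.0
```

Run:
```python
from h import *
o=state()
O,M,n,Rt=knobpose(.869);y=M.T@R.from_quat(o["tool_rot"]).as_matrix()[:,1];b=np.arctan2(-y[0],y[1]);print("bar",b,"knob",1.03-b)
```

```text
t 7.92 q [ 0.056  0.722  1.477 -0.431  1.298  2.332] p [0.5536 0.028  0.1473] F [-3.2  4.3  1.2] M [ 0.69  0.47 -0.57] w 0.0125 25.0
bar -1.5038638175953871 knob 2.533863817595387
```

>>> {"api": "drive_tool", "payload": {"deltas": [[[0,0,0,0,0,0],[0,0,0,0,0,0],[0,0,0,0,0,0],[0,0,0,0,0,0],[0,0,-10,0,0,0],[0,0,-30,0,0,0],[0,0,-40,0,0,0],[0,0,-40,0,0,0]]], "gripper": 80}}

```text
time: 8.58
position: [0.5872, 0.0779, 0.2526]
tool_rot: [0.934, -0.246, -0.081, 0.246]
ft_force: [0.8, 0.8, -0.3]
grip_width: 0.0581
grip_force: 0.0
```

Run:
```python
from h import *
o=state();b=np.load("m.npz")["blk"];print(b)
th=2.836
for s in (1,-1):
    y=s*np.array([np.cos(th),np.sin(th),0]);Rt=rot([0,0,-1],y);print(s,wrist(Rt,.5,1.9))
    plan([b[0]-.03,b[1]-.0,.22],Rt)
c=cam("wrist","w3")
```

```text
t 8.58 q [ 0.127  0.652  1.275 -0.391  1.572  2.284] p [0.5872 0.0779 0.2526] F [ 0.8  0.8 -0.3] M [ 0.28 -0.19  0.01] w 0.0581 0.0
[0.47079543 0.39491314 0.022     ]
1 [ 2.22044605e-16  1.24159265e+00 -2.33600000e+00]
rows 13 row [np.float64(-29.2), np.float64(-0.1), np.float64(1.3)] [np.float64(0.0354), np.float64(-0.0252), np.float64(0.1022)] total mm [-284.1 -195.2  -64.7] turn [ 0.461 -0.328  1.328]
-1 [1.66533454e-16 1.24159265e+00 8.05592654e-01]
rows 16 row [np.float64(-2.5), np.float64(-24.7), np.float64(-4.5)] [np.float64(0.0217), np.float64(0.0304), np.float64(-0.1084)] total mm [-284.1 -195.2  -64.7] turn [ 0.347  0.487 -1.735]
```

View pics/w3.png

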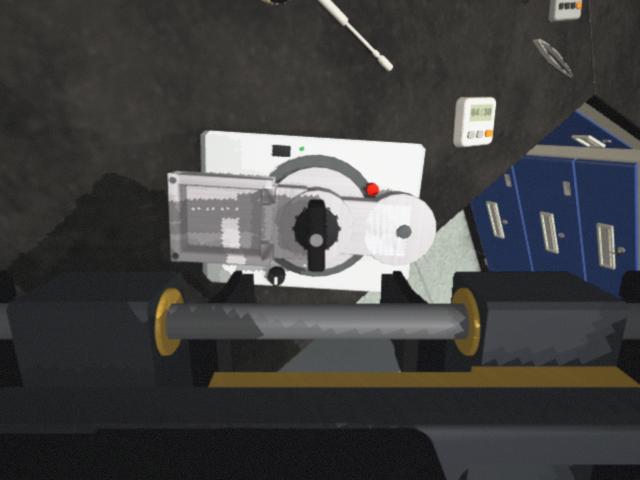

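Run:
```python
from h import *
b=np.load("m.npz")["blk"];th=2.836
plan([b[0],b[1],.22],rot([0,0,-1],-np.array([np.cos(th),np.sin(th),0])),16)
```

```text
rows 16 row [np.float64(-0.9), np.float64(-24.1), np.float64(-3.9)] [np.float64(0.022), np.float64(0.0292), np.float64(-0.1086)] total mm [-261.4 -206.3  -64.4] turn [ 0.353  0.467 -1.737]
```

>>> {"api": "drive_tool", "payload": {"deltas": [[[-0.9,-24.1,-3.9,0.022,0.0292,-0.1086],[-0.9,-24.1,-3.9,0.022,0.0292,-0.1086],[-0.9,-24.1,-3.9,0.022,0.0292,-0.1086],[-0.9,-24.1,-3.9,0.022,0.0292,-0.1086],[-0.9,-24.1,-3.9,0.022,0.0292,-0.1086],[-0.9,-24.1,-3.9,0.022,0.0292,-0.1086],[-0.9,-24.1,-3.9,0.022,0.0292,-0.1086],[-0.9,-24.1,-3.9,0.022,0.0292,-0.1086]]], "gripper": 60}}

```text
time: 9.3
position: [0.6002, 0.2614, 0.2041]
tool_rot: [0.97, 0.195, -0.048, 0.134]
ft_force: [-0.9, 0.9, 0.1]
grip_width: 0.0523
grip_force: 0.0
```

>>> {"api": "drive_tool", "payload": {"deltas": [[[-0.9,-24.1,-3.9,0.022,0.0292,-0.1086],[-0.9,-24.1,-3.9,0.022,0.0292,-0.1086],[-0.9,-24.1,-3.9,0.022,0.0292,-0.1086],[-0.9,-24.1,-3.9,0.022,0.0292,-0.1086],[-0.9,-24.1,-3.9,0.022,0.0292,-0.1086],[-0.9,-24.1,-3.9,0.022,0.0292,-0.1086],[-0.9,-24.1,-3.9,0.022,0.0292,-0.1086],[-0.9,-24.1,-3.9,0.022,0.0292,-0.1086]]]}}

```text
time: 9.97
position: [0.4638, 0.3925, 0.2128]
tool_rot: [0.805, 0.593, -0.006, -0.004]
ft_force: [-0.1, -0.1, 0.2]
grip_width: 0.0519
grip_force: 0.0
```

>>> {"api": "drive_tool", "payload": {"deltas": [[[0,0,0,0,0,0],[0,0,0,0,0,0]]]}}

```text
time: 10.13
position: [0.4642, 0.3916, 0.213]
tool_rot: [0.807, 0.591, -0.006, -0.003]
ft_force: [0.0, -1.0, 1.1]
grip_width: 0.0528
grip_force: 0.0
```

Run:
```python
from h import *
b=np.load("m.npz")["blk"];th=2.836
o=state();plan([b[0],b[1],.22],rot([0,0,-1],-np.array([np.cos(th),np.sin(th),0])))
c=cam("wrist","w4");h=c["hsv"];w=(h[:,:,1]<40)&(h[:,:,2]>200)
for q in blobs(w[:275],20)[0]: print("caps",*q)
m=(h[:,:,0]>100)&(h[:,:,0]<125)&(h[:,:,1]>150)&(h[:,:,2]>60)
for q in blobs(m,100)[0]: print("blue",*q)
print(proj(c,[b[0],b[1],.056]))
```

```text
t 10.13 q [0.515 0.545 1.502 0.005 1.109 0.82 ] p [0.4642 0.3916 0.213 ] F [ 0.  -1.   1.1] M [-0.02 -0.1   0.01] w 0.0528 0.0
rows 1 row [np.float64(5.1), np.float64(5.2), np.float64(-7.1)] [np.float64(-0.0124), np.float64(0.0069), np.float64(-0.0017)] total mm [ 5.1  5.2 -7.1] turn [-0.012  0.007 -0.002]
caps [ 84.  151.5] [    0     0   215   275 44197]
caps [472.5  27.4] [455   0  36  57 292]
caps [266.6  56.5] [259  49  16  16 209]
caps [625.8  68.5] [610  59  30  20 421]
caps [305.5  70.7] [298  63  16  17 210]
caps [252.  108.4] [245 101  15  16 190]
caps [500.7 128.5] [ 476  103   51   51 1335]
caps [289.7 121.8] [282 114  16  16 193]
caps [302.  192.3] [295 186  14  14 153]
caps [349.6 192.2] [343 186  14  14 158]
caps [302.6 228.3] [298 224  10  10  83]
caps [348.9 228.4] [344 224  11  10  91]
caps [564.  238.1] [555 230  18  17 210]
blue [280.  100.3] [241  43  78  93 583]
blue [272.3  88.6] [ 244   56   60   54 1392]
blue [325.6 208. ] [ 292  181   68   56 2876]
[326.29583175 219.24241732]
```

View pics/w4.png

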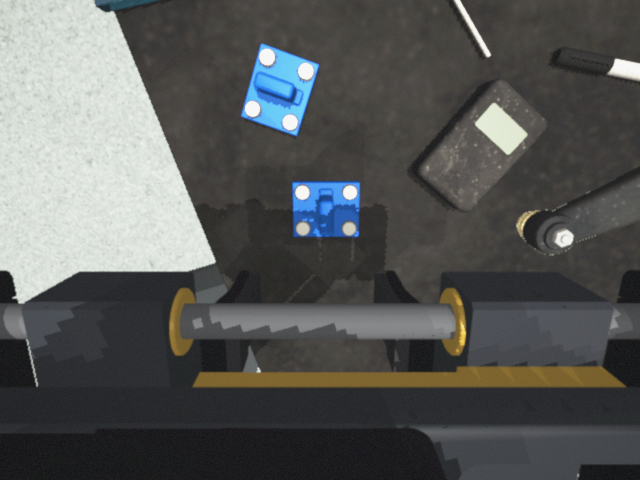

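Run:
```python
from h import *
c=cam("wrist");caps=[(302.,192.3),(349.6,192.2),(348.9,228.4),(302.6,228.3)]
P=np.array([onz(c,*q,.022) for q in caps]);b=P.mean(0);e=P[1]-P[0]+P[2]-P[3];th=np.arctan2(e[1],e[0]);print(b,th,th+np.pi-2.836)
m=dict(np.load("m.npz"));m["blk"]=b;m["th"]=th;np.savez("m.npz",**m)
Rt=rot([0,0,-1],[np.cos(th),np.sin(th),0])
plan([*b[:2],.10],Rt,4);plan([*b[:2],.048],Rt)
```

```text
[0.4719615  0.39527301 0.022     ] -0.3060170045521725 -0.00042435096237936065
rows 4 row [np.float64(1.5), np.float64(1.4), np.float64(28.1)] [np.float64(-0.003), np.float64(0.0016), np.float64(-0.0007)] total mm [  6.3   6.2 112.5] turn [-0.012  0.007 -0.003]
rows 5 row [np.float64(1.2), np.float64(1.2), np.float64(32.9)] [np.float64(-0.0024), np.float64(0.0013), np.float64(-0.0006)] total mm [  6.6   6.8 164.5] turn [-0.012  0.007 -0.003]
```

>>> {"api": "drive_tool", "payload": {"deltas": [[[1.5,1.4,28,-0.003,0.0016,-0.0007],[1.5,1.4,28,-0.003,0.0016,-0.0007],[1.5,1.4,28,-0.003,0.0016,-0.0007],[1.5,1.4,28,-0.003,0.0016,-0.0007],[0.2,0.3,26,0,0,0],[0.1,0.3,25,0,0,0],[0,0,0,0,0,0]]]}}

```text
time: 10.82
position: [0.4694, 0.393, 0.0437]
tool_rot: [0.807, 0.591, -0.006, -0.001]
ft_force: [-0.4, -0.4, 0.8]
grip_width: 0.0526
grip_force: 0.0
```

>>> {"api": "drive_tool", "payload": {"deltas": [[[0,0,0,0,0,0],[0,0,0,0,0,0],[0,0,0,0,0,0],[0,0,0,0,0,0],[0,0,0,0,0,0],[0,0,0,0,0,0],[0,0,0,0,0,0],[0,0,0,0,0,0]]], "gripper": 0, "squeeze": 25}}

```text
time: 11.48
position: [0.4711, 0.3954, 0.0496]
tool_rot: [0.806, 0.591, -0.001, -0.001]
ft_force: [-0.1, -0.4, 2.7]
grip_width: 0.0118
grip_force: 25.0
```

>>> {"api": "drive_tool", "payload": {"deltas": [[[0,0,0,0,0,0],[0,0,0,0,0,0]]]}}

```text
time: 11.65
position: [0.4712, 0.3954, 0.0496]
tool_rot: [0.806, 0.591, -0.001, -0.001]
ft_force: [-2.0, -0.4, 5.5]
grip_width: 0.0118
grip_force: 25.0
```

Run:
```python
from h import *
o=state();m=np.load("m.npz");print(m["blk"],R.from_quat(o["tool_rot"]).as_matrix().round(4))
```

```text
t 11.65 q [5.160e-01 7.790e-01 1.588e+00 1.000e-03 7.760e-01 8.200e-01] p [0.4712 0.3954 0.0496] F [-2.  -0.4  5.5] M [-0.08  0.04 -0.09] w 0.0118 25.0
[0.4719615  0.39527301 0.022     ] [[ 3.003e-01  9.538e-01 -1.600e-03]
 [ 9.538e-01 -3.003e-01  1.000e-04]
 [-4.000e-04 -1.600e-03 -1.000e+00]]
```

>>> {"api": "drive_tool", "payload": {"deltas": [[[0,0,-15,0,0,0],[0,0,-35,0,0,0],[0,0,-35,0,0,0],[0,0,-35,0,0,0],[0,0,-35,0,0,0],[0,0,-35,0,0,0],[0,0,0,0,0,0]]]}}

```text
time: 12.23
position: [0.475, 0.3975, 0.2465]
tool_rot: [0.806, 0.592, 0.006, 0.0]
ft_force: [0.9, 0.1, 0.3]
grip_width: 0.0117
grip_force: 25.0
```

Run:
```python
from h import *
o=state();O,M,n,Rt=knobpose(np.pi/2);print(wrist(Rt,.2,1.9))
plan(O+M@[-.078,0,.1],Rt);print(O+M@[-.078,0,.1])
```

```text
t 12.23 q [5.160e-01 5.130e-01 1.455e+00 1.000e-03 1.161e+00 8.210e-01] p [0.475  0.3975 0.2465] F [0.9 0.1 0.3] M [ 0.04 -0.16  0.03] w 0.0117 25.0
[-0.36422813  1.62333224 -0.73987755]
rows 12 row [np.float64(-27.1), np.float64(6.0), np.float64(7.2)] [np.float64(0.0384), np.float64(-0.0285), np.float64(-0.1054)] total mm [-234.6  213.    81.2] turn [ 0.46  -0.342 -1.265]
[0.60854188 0.11037744 0.16460254]
```

>>> {"api": "drive_tool", "payload": {"deltas": [[[-27,6,7,0.0384,-0.0285,-0.1054],[-27,6,7,0.0384,-0.0285,-0.1054],[-27,6,7,0.0384,-0.0285,-0.1054],[-27,6,7,0.0384,-0.0285,-0.1054],[-27,6,7,0.0384,-0.0285,-0.1054],[-27,6,7,0.0384,-0.0285,-0.1054],[-27,6,7,0.0384,-0.0285,-0.1054],[-27,6,7,0.0384,-0.0285,-0.1054]]]}}

```text
time: 12.9
position: [0.5243, 0.1826, 0.1885]
tool_rot: [0.478, 0.858, -0.178, -0.057]
ft_force: [0.7, 1.3, -0.3]
grip_width: 0.0118
grip_force: 25.0
```

>>> {"api": "drive_tool", "payload": {"deltas": [[[-27,6,7,0.0384,-0.0285,-0.1054],[-27,6,7,0.0384,-0.0285,-0.1054],[-27,6,7,0.0384,-0.0285,-0.1054],[-27,6,7,0.0384,-0.0285,-0.1054],[0,0,0,0,0,0],[0,0,0,0,0,0]]]}}

```text
time: 13.4
position: [0.6038, 0.1086, 0.1571]
tool_rot: [0.275, 0.924, -0.253, -0.081]
ft_force: [-0.2, 0.1, -0.6]
grip_width: 0.0116
grip_force: 25.0
```

Run:
```python
from h import *
o=state();O,M,n,Rt=knobpose(np.pi/2)
plan(O+M@[-.078,0,.062],Rt,2)
c=cam("wrist","w5")
for q in [(-119,36,0),(-119,-36,0),(-37,36,0),(-37,-36,0),(0,0,39)]: print(q,proj(c,O+M@np.array(q)/1e3).round(1))
```

```text
t 13.4 q [ 0.168  0.799  1.259 -0.38   1.483 -0.713] p [0.6038 0.1086 0.1571] F [-0.2  0.1 -0.6] M [ 0.45 -0.34 -0.02] w 0.0116 25.0
rows 2 row [np.float64(-1.6), np.float64(0.0), np.float64(14.7)] [np.float64(-0.0073), np.float64(-0.0049), np.float64(0.0013)] total mm [-3.3  0.1 29.4] turn [-0.015 -0.01   0.003]
(-119, 36, 0) [379.5 307.8]
(-119, -36, 0) [384.6 200.5]
(-37, 36, 0) [256.7 306.8]
(-37, -36, 0) [252.5 199.9]
(0, 0, 39) [174.7 275.7]
```

View pics/w5.png

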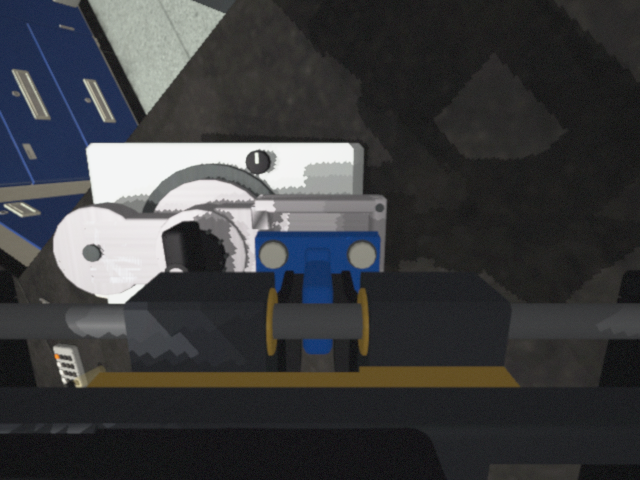

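Run:
```python
from h import *
o=state();O,M,n,Rt=knobpose(np.pi/2)
c=cam("wrist");g=cv2.cvtColor(c["img"],cv2.COLOR_RGB2GRAY)
for q in [(-114.5,-31.5,0),(-119,-36,0),(-119,-36,-15),(-110,-27,-3),(0,-18,11)]: print(q,proj(c,O+M@np.array(q)/1e3).round(1))
for x in (372,340,300): print(x,list(enumerate(g[186:236,x],186))[::1] if 0 else g[186:236,x].tolist())
d=g[200:216,372:388];print(np.argwhere(d<70).mean(0)+[200,372],g[202,370:395].tolist())
# old pictures: screws
```

```text
t 13.45 q [ 0.169  0.797  1.26  -0.38   1.484 -0.713] p [0.6033 0.1092 0.158 ] F [ 0.5  0.7 -0.7] M [ 0.37 -0.35 -0.01] w 0.0123 25.0
(-114.5, -31.5, 0) [377.3 208.5]
(-119, -36, 0) [384.8 201.4]
(-119, -36, -15) [381.2 197.9]
(-110, -27, -3) [369.2 214.6]
(0, -18, 11) [190.7 232.5]
372 [30, 36, 34, 28, 34, 34, 32, 31, 37, 71, 97, 108, 104, 101, 104, 114, 132, 134, 133, 136, 133, 131, 130, 129, 131, 127, 118, 107, 106, 111, 113, 110, 101, 96, 91, 94, 93, 92, 92, 95, 94, 95, 94, 95, 84, 65, 52, 49, 48, 46]
340 [163, 164, 162, 164, 162, 165, 166, 163, 152, 120, 100, 94, 95, 96, 103, 116, 132, 137, 135, 137, 135, 135, 133, 133, 132, 128, 119, 108, 127, 141, 142, 131, 125, 125, 122, 122, 121, 123, 125, 125, 125, 122, 121, 120, 110, 81, 53, 50, 48, 48]
300 [231, 198, 171, 165, 164, 162, 150, 138, 136, 118, 109, 105, 99, 96, 105, 126, 149, 152, 152, 151, 151, 149, 150, 149, 147, 144, 129, 117, 136, 149, 150, 147, 148, 148, 147, 146, 147, 148, 148, 148, 148, 144, 145, 145, 130, 91, 53, 46, 48, 48]
[208.13636364 382.22727273] [129, 130, 132, 129, 128, 132, 144, 145, 143, 140, 139, 138, 133, 135, 132, 125, 103, 67, 36, 31, 32, 29, 28, 32, 27]
```

>>> {"api": "drive_tool", "payload": {"deltas": [[[-1.6,0,14.7,-0.0073,-0.005,0.0013],[-1.6,0,14.7,-0.0073,-0.005,0.0013],[0,0,0,0,0,0],[0,0,0,0,0,0]]]}}

```text
time: 13.83
position: [0.5974, 0.0954, 0.1346]
tool_rot: [0.275, 0.926, -0.248, -0.073]
ft_force: [0.1, 0.7, -0.8]
grip_width: 0.0119
grip_force: 25.0
```

Run:
```python
from h import *
o=state();O,M,n,Rt=knobpose(np.pi/2)
plan(O+M@[-.078,0,.0316],Rt,4)
```

```text
t 13.83 q [ 0.15   0.805  1.314 -0.389  1.401 -0.702] p [0.5974 0.0954 0.1346] F [ 0.1  0.7 -0.8] M [ 0.42 -0.39 -0.02] w 0.0119 25.0
rows 4 row [np.float64(-0.3), np.float64(0.3), np.float64(8.3)] [np.float64(0.0002), np.float64(0.0006), np.float64(0.0003)] total mm [-1.1  1.1 33. ] turn [0.001 0.002 0.001]
```

>>> {"api": "drive_tool", "payload": {"deltas": [[[-0.3,0.3,8,0,0.0006,0],[-0.3,0.3,8,0,0.0006,0],[-0.3,0.3,6,0,0.0006,0],[-0.2,0.2,5,0,0,0],[0,0,4,0,0,0],[0,0,0,0,0,0]]]}}

```text
time: 14.33
position: [0.5911, 0.082, 0.1062]
tool_rot: [0.275, 0.926, -0.248, -0.074]
ft_force: [-1.1, -0.1, -1.2]
grip_width: 0.0121
grip_force: 25.0
```

```bash
cat >> h.py <<'E'
def rel(b=np.pi/2):
    o=state();O,M,n,Rt=knobpose(b)
    print("TCP in rotor mm",(M.T@(o["position"]-O)*1e3).round(1),"F rotor",(M.T@o["ft_force"]).round(1),"rot err",(Rt.inv()*R.from_quat(o["tool_rot"])).as_rotvec().round(3))
E
python3 -c "
from h import *
rel()"
```

```text
t 14.33 q [ 0.132  0.831  1.353 -0.4    1.336 -0.691] p [0.5911 0.082  0.1062] F [-1.1 -0.1 -1.2] M [ 0.48 -0.3  -0.04] w 0.0121 25.0
TCP in rotor mm [-78.3   0.9  32.8] F rotor [ 0.1 -0.9 -1.4] rot err [-0.001 -0.001 -0.001]
```

>>> {"api": "drive_tool", "payload": {"deltas": [[[0,0,1,0,0,0],[0,0,1,0,0,0],[0,0,1,0,0,0],[0,0,0,0,0,0],[0,0,0,0,0,0]]]}}

```text
time: 14.75
position: [0.591, 0.0818, 0.1057]
tool_rot: [0.275, 0.926, -0.247, -0.073]
ft_force: [-0.6, 3.7, 5.2]
grip_width: 0.0119
grip_force: 25.0
```

```bash
python3 -c "
from h import *
rel()"
```

```text
t 14.75 q [ 0.132  0.831  1.355 -0.401  1.332 -0.69 ] p [0.591  0.0818 0.1057] F [-0.6  3.7  5.2] M [ 0.4   0.19 -0.24] w 0.0119 25.0
TCP in rotor mm [-78.4   0.9  32.2] F rotor [ 0.2 -2.5  5.9] rot err [-0.002 -0.002 -0.   ]
```

>>> {"api": "drive_tool", "payload": {"deltas": [[[0,0,2,0,0,0],[0,0,2,0,0,0],[0,0,2,0,0,0],[0,0,0,0,0,0],[0,0,0,0,0,0]]]}}

```text
time: 15.17
position: [0.5911, 0.0814, 0.1053]
tool_rot: [0.276, 0.926, -0.246, -0.07]
ft_force: [-2.0, 12.3, 24.4]
grip_width: 0.0118
grip_force: 25.0
```

```bash
python3 -c "
from h import *
rel()"
```

```text
t 15.17 q [ 0.131  0.829  1.359 -0.402  1.325 -0.688] p [0.5911 0.0814 0.1053] F [-2.  12.3 24.4] M [ 0.33  1.23 -0.59] w 0.0118 25.0
TCP in rotor mm [-78.4   1.2  31.7] F rotor [ 4.3 -8.4 25.7] rot err [-0.006 -0.006  0.002]
```

>>> {"api": "drive_tool", "payload": {"deltas": [[[0,0,-3,0,0,0],[0,0,-3,0,0,0],[0,0,-1,0,0,0],[0,0,0,0,0,0]]]}}

```text
time: 15.5
position: [0.5912, 0.0816, 0.1053]
tool_rot: [0.275, 0.926, -0.247, -0.073]
ft_force: [-0.7, 2.3, 3.8]
grip_width: 0.0122
grip_force: 25.0
```

>>> {"api": "drive_tool", "payload": {"deltas": [[[0,0,0,0,0,0],[0,0,0,0,0,0],[0,0,0,0,0,0],[0,0,0,0,0,0],[0,0,0,0,0,0],[0,0,0,0,0,0]]], "gripper": 45}}

```text
time: 16.0
position: [0.591, 0.0811, 0.1049]
tool_rot: [0.275, 0.926, -0.248, -0.073]
ft_force: [0.1, -0.0, -0.8]
grip_width: 0.0371
grip_force: 0.0
```

>>> {"api": "drive_tool", "payload": {"deltas": [[[0,0,-10,0,0,0],[0,0,-30,0,0,0],[0,0,-40,0,0,0],[0,0,-40,0,0,0],[0,0,0,0,0,0],[0,0,0,0,0,0]]]}}

```text
time: 16.5
position: [0.6257, 0.1331, 0.2125]
tool_rot: [0.276, 0.927, -0.246, -0.069]
ft_force: [-0.6, 0.3, -0.5]
grip_width: 0.0392
grip_force: 0.0
```

Run:
```python
from h import *
rel();O,M,n,_=knobpose(0)
c=cam("wrist","w6");h=c["hsv"];w=(h[:,:,1]<45)&(h[:,:,2]>185);m=(h[:,:,0]>100)&(h[:,:,0]<125)&(h[:,:,1]>150)&(h[:,:,2]>50)
x0,y0,ww,hh=cv2.boundingRect(m[:290,200:450].astype(np.uint8));x0+=200;print("blue",x0,y0,ww,hh)
for b in blobs(w[:290,200:450],20)[0]:print(b)
for q in [(-99,16.5,4),(-99,-16.5,4),(-57,16.5,4),(-57,-16.5,4),(-78,0,38),(-119,-36,0),(-37,-36,0),(0,0,39)]: print(q,proj(c,O+M@np.array(q)/1e3).round(1))
im=c["img"][120:290,140:440,::-1];cv2.imwrite("pics/crop6.png",cv2.resize(im,None,fx=2.66,fy=2.66,interpolation=cv2.INTER_CUBIC))
```

```text
t 16.5 q [ 0.195  0.763  1.154 -0.367  1.595 -0.737] p [0.6257 0.1331 0.2125] F [-0.6  0.3 -0.5] M [ 0.33 -0.33 -0.03] w 0.0392 0.0
TCP in rotor mm [-78.7   1.9 155.7] F rotor [-0.2 -0.7 -0.5] rot err [-0.007 -0.008  0.001]
blue 281 193 76 63
(array([ 79.7, 147.5]), array([   0,  133,  143,   39, 3445], dtype=int32))
(array([ 63. , 144.7]), array([ 62, 141,   3,   9,  25], dtype=int32))
(array([ 21.9, 176.3]), array([   0,  164,   61,   34, 1058], dtype=int32))
(array([ 62.1, 219. ]), array([  21,  179,   90,   87, 1948], dtype=int32))
(array([ 91.7, 205.7]), array([ 84, 198,  16,  16, 190], dtype=int32))
(array([ 49.5, 220.4]), array([ 44, 201,  11,  40, 219], dtype=int32))
(array([  5.1, 235.7]), array([  0, 230,  12,  12, 117], dtype=int32))
(array([ 92.6, 246. ]), array([ 85, 239,  16,  15, 173], dtype=int32))
(array([145.1, 249.3]), array([138, 246,  14,   8,  70], dtype=int32))
(array([ 99.3, 269.4]), array([  19,  249,  146,   35, 2437], dtype=int32))
(array([  4.8, 269.2]), array([  0, 265,  14,   7,  53], dtype=int32))
(-99, 16.5, 4) [340.6 244.2]
(-99, -16.5, 4) [341.2 203.7]
(-57, 16.5, 4) [288.4 244.3]
(-57, -16.5, 4) [287.6 203.8]
(-78, 0, 38) [314.5 235.4]
(-119, -36, 0) [366.9 178.1]
(-37, -36, 0) [261.7 178.2]
(0, 0, 39) [203.6 236. ]
```

View pics/crop6.png

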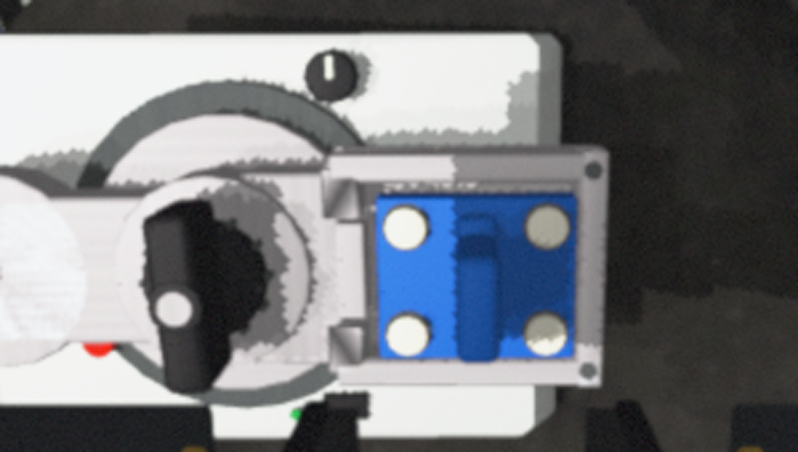

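Run:
```python
from h import *
O,M,n,Rt=knobpose(1.638);print(M.T@(np.array([.5536,.028,.1473])-O))
plan(O+M@[0,0,.075],Rt,3)
```

```text
[-0.00090225 -0.00089087  0.03550834]
rows 3 row [np.float64(1.0), np.float64(-26.1), np.float64(25.9)] [np.float64(0.001), np.float64(0.0013), np.float64(-0.0222)] total mm [  1.3 -78.5  77.7] turn [ 0.003  0.004 -0.067]
```

>>> {"api": "drive_tool", "payload": {"deltas": [[[1,-26,20,0.001,0.001,-0.022],[1,-26,20,0.001,0.001,-0.022],[1,-26,20,0.001,0.001,-0.022],[0,0,17,0,0,0],[0,0,0,0,0,0],[0,0,0,0,0,0]]], "gripper": 50}}

```text
time: 17.05
position: [0.563, 0.0427, 0.1801]
tool_rot: [0.245, 0.934, -0.246, -0.085]
ft_force: [0.2, -0.3, 0.7]
grip_width: 0.0436
grip_force: 0.0
```

Run:
```python
from h import *
rel(1.638);O,M,n,Rt=knobpose(1.638);plan(O+M@[0,0,.035],Rt,2)
```

```text
t 17.05 q [ 0.078  0.696  1.419 -0.414  1.389 -0.828] p [0.563  0.0427 0.1801] F [ 0.2 -0.3  0.7] M [ 0.28 -0.27  0.02] w 0.0436 0.0
TCP in rotor mm [ 0.4 -1.1 72.6] F rotor [0.4 0.4 0.5] rot err [0.004 0.005 0.   ]
rows 2 row [np.float64(-0.7), np.float64(0.2), np.float64(18.8)] [np.float64(-0.0018), np.float64(-0.0027), np.float64(-0.0001)] total mm [-1.4  0.4 37.6] turn [-0.004 -0.005 -0.   ]
```

>>> {"api": "drive_tool", "payload": {"deltas": [[[-0.7,0.3,18.5,-0.002,-0.003,0],[-0.7,0.3,18.5,-0.002,-0.003,0],[0,0,0,0,0,0]]]}}

```text
time: 17.3
position: [0.554, 0.0276, 0.1468]
tool_rot: [0.244, 0.935, -0.246, -0.082]
ft_force: [-0.9, -0.0, -0.7]
grip_width: 0.0434
grip_force: 0.0
```

>>> {"api": "drive_tool", "payload": {"deltas": [[[0,0,0,0,0,0],[0,0,0,0,0,0],[0,0,0,0,0,0],[0,0,0,0,0,0],[0,0,0,0,0,0],[0,0,0,0,0,0],[0,0,0,0,0,0],[0,0,0,0,0,0]]], "gripper": 0, "squeeze": 40}}

```text
time: 17.97
position: [0.5563, 0.028, 0.1495]
tool_rot: [0.245, 0.935, -0.245, -0.079]
ft_force: [1.0, 0.9, 2.6]
grip_width: 0.0127
grip_force: 40.0
```

Run:
```python
from h import *
rel(1.638)
```

```text
t 17.97 q [ 0.056  0.719  1.473 -0.432  1.298 -0.811] p [0.5563 0.028  0.1495] F [1.  0.9 2.6] M [ 0.33 -0.31 -0.17] w 0.0127 40.0
TCP in rotor mm [-1.1  1.4 38.2] F rotor [0.2 0.4 3. ] rot err [-0.004 -0.006  0.001]
```

>>> {"api": "drive_tool", "payload": {"deltas": [[[0,0,0,0,0,-0.1],[0,0,0,0,0,-0.1],[0,0,0,0,0,-0.1],[0,0,0,0,0,-0.1],[0,0,0,0,0,-0.1],[0,0,0,0,0,-0.1],[0,0,0,0,0,-0.1],[0,0,0,0,0,-0.1]]]}}

```text
time: 18.63
position: [0.5564, 0.0291, 0.149]
tool_rot: [-0.141, 0.956, -0.193, -0.168]
ft_force: [1.2, 5.1, 1.4]
grip_width: 0.0126
grip_force: 40.0
```

>>> {"api": "drive_tool", "payload": {"deltas": [[[0,0,0,0,0,-0.1],[0,0,0,0,0,-0.1],[0,0,0,0,0,-0.1],[0,0,0,0,0,-0.05],[0,0,0,0,0,0],[0,0,0,0,0,0]]]}}

```text
time: 19.13
position: [0.5561, 0.0296, 0.1489]
tool_rot: [-0.304, 0.918, -0.161, -0.199]
ft_force: [0.7, 6.3, 1.9]
grip_width: 0.013
grip_force: 40.0
```

```bash
cat >> h.py <<'E'
def knobstate():
    o=state();O,M,n,Rt=knobpose(0);y=M.T@R.from_quat(o["tool_rot"]).as_matrix()[:,1];b=np.arctan2(-y[0],y[1])
    print("knob",(1.03-b)%np.pi,"axis moment",n@o["moment"],"pos",(M.T@(o["position"]-O)*1e3).round(1))
E
python3 -c "
from h import *
knobstate()"
```

```text
t 19.13 q [ 0.057  0.72   1.474 -0.428  1.297 -1.962] p [0.5561 0.0296 0.1489] F [0.7 6.3 1.9] M [ 1.27 -0.19 -0.16] w 0.013 40.0
knob 1.3838055373499067 axis moment 0.12984297273456863 pos [-2.4  0.3 38.2]
```

>>> {"api": "drive_tool", "payload": {"deltas": [[[0,0,0,0,0,-0.06],[0,0,0,0,0,-0.06],[0,0,0,0,0,-0.06],[0,0,0,0,0,-0.06],[0,0,0,0,0,0],[0,0,0,0,0,0]]]}}

```text
time: 19.63
position: [0.5558, 0.0298, 0.1488]
tool_rot: [-0.411, 0.875, -0.135, -0.217]
ft_force: [-0.1, 7.0, 1.7]
grip_width: 0.0122
grip_force: 40.0
```

```bash
python3 -c "
from h import *
knobstate()"
```

```text
t 19.63 q [ 0.057  0.72   1.474 -0.427  1.297 -2.201] p [0.5558 0.0298 0.1488] F [-0.1  7.   1.7] M [ 1.32 -0.13 -0.34] w 0.0122 40.0
knob 1.1440777294059197 axis moment 0.012974420136747612 pos [-2.5 -0.1 38.2]
```

>>> {"api": "drive_tool", "payload": {"deltas": [[[0,0,0,0,0,-0.05],[0,0,0,0,0,-0.05],[0,0,0,0,0,-0.05],[0,0,0,0,0,0],[0,0,0,0,0,0]]]}}

```text
time: 20.05
position: [0.5556, 0.03, 0.1488]
tool_rot: [-0.475, 0.842, -0.118, -0.226]
ft_force: [0.3, 7.6, 2.5]
grip_width: 0.0125
grip_force: 40.0
```

```bash
python3 -c "
from h import *
knobstate()"
```

```text
t 20.05 q [ 0.057  0.72   1.474 -0.427  1.298 -2.351] p [0.5556 0.03   0.1488] F [0.3 7.6 2.5] M [ 1.31 -0.04 -0.4 ] w 0.0125 40.0
knob 0.9945122821727219 axis moment -0.005791473764320796 pos [-2.5 -0.3 38.2]
```

Run:
```python
from h import *
o=sensors.get_obs();print(o["joint_torque"],o["moment"])
```

```text
[ -3.81566003 -46.35532379 -12.46343315  -2.92853571   1.37489107
  -0.07091632] [ 1.31343694 -0.04459054 -0.40021052]
```

>>> {"api": "drive_tool", "payload": {"deltas": [[[0,0,0,0,0,-0.05],[0,0,0,0,0,-0.05],[0,0,0,0,0,0],[0,0,0,0,0,0]]]}}

```text
time: 20.38
position: [0.5554, 0.0301, 0.1489]
tool_rot: [-0.517, 0.817, -0.107, -0.232]
ft_force: [0.2, 7.5, 1.1]
grip_width: 0.0127
grip_force: 40.0
```

Run:
```python
from h import *
knobstate();o=sensors.get_obs();print(o["joint_torque"],o["moment"])
```

```text
t 20.38 q [ 0.058  0.72   1.474 -0.426  1.298 -2.451] p [0.5554 0.0301 0.1489] F [0.2 7.5 1.1] M [ 1.31 -0.02 -0.55] w 0.0127 40.0
knob 0.8947032530207073 axis moment -0.12071409213804933 pos [-2.5 -0.5 38.2]
[ -3.88276443 -46.27734303 -12.5450626   -3.00908759   1.29356973
  -0.13606433] [ 1.31053016 -0.01507313 -0.54625547]
```

>>> {"api": "drive_tool", "payload": {"deltas": [[[0,0,0,0,0,0],[0,0,0,0,0,0],[0,0,0,0,0,0],[0,0,0,0,0,0],[0,0,-10,0,0,0],[0,0,-35,0,0,0],[0,0,-40,0,0,0],[0,0,-30,0,0,0]]], "gripper": 50}}

```text
time: 21.05
position: [0.588, 0.0766, 0.2517]
tool_rot: [-0.517, 0.817, -0.109, -0.232]
ft_force: [1.0, 0.2, -0.1]
grip_width: 0.043
grip_force: 0.0
```

Run:
```python
from h import *
O,M,n,Rt=knobpose(np.pi/2)
o=state();P=O+M@[-.0787,.0019,.1557];plan(P,Rt)
c=cam("wrist","w7")
for q in [(-99,16.5,4),(-99,-16.5,4),(-57,16.5,4),(-57,-16.5,4),(0,0,39)]: print(q,proj(c,O+M@np.array(q)/1e3).round(1))
```

```text
t 21.05 q [ 0.125  0.65   1.279 -0.392  1.562 -2.5  ] p [0.588  0.0766 0.2517] F [ 1.   0.2 -0.1] M [ 0.41 -0.2   0.06] w 0.043 0.0
rows 15 row [np.float64(-4.7), np.float64(3.6), np.float64(0.0)] [np.float64(-0.0002), np.float64(0.0006), np.float64(0.1137)] total mm [-77.7 -11.2   0.3] turn [-0.002  0.008  1.706]
(-99, 16.5, 4) [285.1 334.8]
(-99, -16.5, 4) [323.  339.6]
(-57, 16.5, 4) [290.8 290. ]
(-57, -16.5, 4) [330. 295.]
(0, 0, 39) [319.7 238.2]
```

>>> {"api": "drive_tool", "payload": {"deltas": [[[-4.7,3.6,0,0,0.0006,0.1137],[-4.7,3.6,0,0,0.0006,0.1137],[-4.7,3.6,0,0,0.0006,0.1137],[-4.7,3.6,0,0,0.0006,0.1137],[-4.7,3.6,0,0,0.0006,0.1137],[-4.7,3.6,0,0,0.0006,0.1137],[-4.7,3.6,0,0,0.0006,0.1137],[-4.7,3.6,0,0,0.0006,0.1137]]]}}

```text
time: 21.77
position: [0.5922, 0.1162, 0.228]
tool_rot: [-0.103, 0.96, -0.202, -0.163]
ft_force: [-0.2, -0.8, -0.2]
grip_width: 0.0433
grip_force: 0.0
```

>>> {"api": "drive_tool", "payload": {"deltas": [[[-4.7,3.6,0,0,0.0006,0.1137],[-4.7,3.6,0,0,0.0006,0.1137],[-4.7,3.6,0,0,0.0006,0.1137],[-4.7,3.6,0,0,0.0006,0.1137],[-4.7,3.6,0,0,0.0006,0.1137],[-4.7,3.6,0,0,0.0006,0.1137],[-4.7,3.6,0,0,0.0006,0.1137],[0,0,0,0,0,0]]]}}

```text
time: 22.43
position: [0.6252, 0.1323, 0.2092]
tool_rot: [0.276, 0.925, -0.249, -0.074]
ft_force: [0.4, 0.1, -0.5]
grip_width: 0.0435
grip_force: 0.0
```

Run:
```python
from h import *
rel();O,M,n,_=knobpose(0)
c=cam("wrist","w8");h=c["hsv"];w=(h[:,:,1]<45)&(h[:,:,2]>185);m=(h[:,:,0]>100)&(h[:,:,0]<125)&(h[:,:,1]>150)&(h[:,:,2]>50)
x0,y0,ww,hh=cv2.boundingRect(m[:290,200:450].astype(np.uint8));x0+=200;print("blue",x0,y0,ww,hh)
for b in blobs(w[:290,200:450],20)[0]:
    if b[1][4]<300: print(b[0]+[200,0],b[1][2:])
for q in [(-99,16.5,4),(-99,-16.5,4),(-57,16.5,4),(-57,-16.5,4),(0,0,39),(-119,-36,0),(-46,0,0)]: print(q,proj(c,O+M@np.array(q)/1e3).round(1))
# dark bar near knob
k=proj(c,O+.039*n).astype(int);v=h[:,:,2]
d=(v[k[1]-45:k[1]+45,k[0]-45:k[0]+60]<50)
for r in d[::3]: print("".join("#" if q else "." for q in r[::2]))
print("row through jaw/block y0",[int(v[int(proj(c,O+M@[-.06,-.006,.0])[1]),u]) for u in range(255,300)])
```

```text
t 22.43 q [ 0.194  0.771  1.15  -0.368  1.604 -0.736] p [0.6252 0.1323 0.2092] F [ 0.4  0.1 -0.5] M [ 0.27 -0.29  0.05] w 0.0435 0.0
TCP in rotor mm [-79.5   1.9 152.4] F rotor [-0.5  0.3 -0.3] rot err [0.003 0.    0.001]
blue 282 195 76 63
[264.  146.7] [ 3  9 25]
[292.4 207.9] [ 16  16 193]
[204.7 238. ] [ 11  13 114]
[293.3 248.5] [ 15  14 173]
[346.3 252.3] [14  7 64]
[202.  269.6] [ 6  5 21]
(-99, 16.5, 4) [341.6 246.9]
(-99, -16.5, 4) [342.3 206. ]
(-57, 16.5, 4) [289.  246.9]
(-57, -16.5, 4) [288.1 206. ]
(0, 0, 39) [203.  238.2]
(-119, -36, 0) [368.3 180.1]
(-46, 0, 0) [275.2 225.6]
.....................................................
.....................................................
.....................................................
.....................................................
...........................#...##....................
.................................##..................
....................................##...............
.....................................##..............
....................#######.####.#..####.............
..............#.
[... 666 characters left out ...]
...................
.....................................................
.....................................................
.....................................................
.....................................................
...............................................###...
##########################....................#####.#
##########################...................########
##########################...................########
row through jaw/block y0 [110, 101, 118, 135, 135, 135, 135, 134, 132, 131, 131, 128, 120, 100, 75, 74, 128, 194, 219, 220, 220, 217, 217, 217, 216, 211, 188, 193, 228, 235, 235, 235, 235, 235, 234, 235, 235, 235, 235, 234, 234, 235, 234, 234, 234]
```

```bash
python3 -c "
from rig import ticket
print(ticket.hand_in())"
```

```text
the job is handed in; nothing more can be done
None
```

I handed the job in at about 22 s. The knob was loosened to about 2.53 rad. The right-hand blue block was pressed flush into the pocket, and the knob was turned back to about 0.9 rad. The last camera check showed the jaw against the block and the block unmoved; I couldn't measure the clamp force, and the hand-in gave no verdict.

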